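Find the fullest shaving-soap tin in the revolving organizer

ROBOT

A 6-joint arm with a two-finger parallel gripper is mounted at the origin on the work surface. World frame = base frame: x ahead of the robot, y to its left, z up, the work surface at z = 0. Lengths are in m, angles in rad, forces in N, time in s.
With the tool pointing down it reaches from about 0.3 to 0.875 m from the base axis. Payload 6.4 kg.
Tool frame: the origin (TCP) lies between the finger pads; the fingertips stand 11 mm ahead of it and the grasp point (between the pads) lies 8 mm behind it (ctrl.tcp_to_tips is the y of the fingertips in the tool frame, in m); y points along the fingers, x is the direction in which the jaws open and shut, and the axes are right-handed (so a half turn about y gives the same grasp; the last joint's range is limited). The gripper opens to 85 mm and grips with 20 to 120 N. Pads are 22 mm wide; open, the fingers measure 114 mm over their backs; the gripper's body (76 mm by 85 mm) begins 54 mm behind the grasp point. The pads swing forward as they close: fully open they stand 13 mm farther back than shut.
Start: joints at [0.958, 0.181, 1.607, -0, 1.354, -0.206], TCP at [0.228, 0.528, 0.242] pointing down, gripper open.
Joint ranges: [-2.99, 2.99], [-0.89, 2.07], [0.3, 2.58], [-1.14, 4.28], [0, 2.63], [-3.12, 3.12]. Speed limits (rad/s): [2.57, 2.57, 3.01, 3.14, 3.14, 3.14].

INTERFACE

Orientations are given as a unit quaternion [w, x, y, z].
In Python, from bench import ctrl gives the robot as it stands.
- The arm moves only by the tool apply_moves, never from a script. Its argument "plan" is text: rows parted by semicolons, each of 7 numbers parted by spaces: the shift along the tool's x, y, z each as a share of 0.05 m, from -1 to 1, then the turn, a rotation vector about the tool's x, y, z each as a share of 0.12 rad, from -1 to 1, then the opening, from 0 (shut) to 1 (fully open). In form: dx dy dz wx wy wz claw; .... A call has exactly 5 rows; each row shifts and turns the commanded pose from where the row before left it, along the tool's axes as they then stand; what a row does not reach is not made up. A row lasts 1/10 s, in which the tool goes at most 50 mm and 8.59 degrees, less where a joint would pass 70% of its speed; a pose out of reach is approached as far as the arm can. A call with a number of a shift or a turn outside -1 to 1 is refused whole. A call with a gripper value outside its range is refused whole. The fingers move at their own pace and stop on an object; the grip force is fixed at half the most. Time passes only in rows, so rows that do not move let the fingers close, or fill a call up. It gives the time, the measured TCP pose, the force and the opening at its end, in the units of the state.
- ctrl.get_obs(): the state, without advancing time (a new reading comes with each control period).
- ctrl.camera(name): name is "side" or "top" or "wrist"; returns the picture (384x512x3 uint8, red, green, blue); there is no depth.
- ctrl.get_calibration(name): a dict with "intrinsics" (3x3 intrinsics, pixels), "R" (3x3) and "t" (3): a world point X has camera coordinates R X + t. Camera axes: x right, y down, z forward; pixel columns grow to the right and rows downward; lengths in m; the calibration is good to about 2 mm. A picture is of the moment at which its call begins: read the wrist's pose just before it. get_calibration takes no time and is no camera call; for the wrist camera it gives the pose at the moment of the call.
- ctrl.hand_in(): hands the job in, once; it reports no verdict.
Trained networks look in the newest picture that a camera, given by its name, has taken for a name from the list of things; names that differ only in an ending like _2 or _b are one class to them, and where a whole thing is asked for, a point or a joint stands for the part that bears it (a point fixed in the world has none). Each returns a list of dicts, best first, with "score" (0 to 1); they miss things now and then, are a little off and sometimes report something else, mostly with a low value. They report only what shows in the picture. A call takes as long as a camera call. They do not tell look-alikes from the thing itself.
- ctrl.recognise(camera, target): "point" ([x, y, z] in m, in world coordinates, good to about 4 mm: the middle of the surface that is visible of it).
The state is a dict: "time_s": time; "q": joint angles; "dq": joint speeds; "joint_efforts": joint torques, N m; "eef_pos": TCP position; "eef_rot": TCP orientation; "wrist_force": force on the tool from outside, world axes, zero at the start; "torque": the same for the moment, N m; "opening": opening from 0.0 (shut) to 1.0 (fully open).
Only numpy, scipy, OpenCV 4.12 (cv2) and the standard library are available. Lean on these libraries where they do the work, as an engineer would, in place of code of your own. Each camera call takes 0.05 s, during which the arm holds its last target.

TASK

Turn the tray of the clear organizer one click anticlockwise (seen from above) by the white knob on top, so that the bay with the three identical soap tins comes out from under the hood and faces the front. Then heft the tins one at a time from the robot's left to its right: lift each clear of the tray by a few centimetres for a moment to feel its weight, and set it back gently, upright on its own round pad (the last one need not go back if it proves the heaviest); never drop or tip one, and leave the other toiletries alone. Finish while still holding the heaviest tin upright in the gripper, well above the top of the knob, with the other two standing on their pads.

Things in the scene. Friction and masses are not known exactly. Their poses are not given: they have to be found in the camera images.
- organizer: clear acrylic revolving organizer, 346 mm across, fixed to the counter; origin under its centre, on the tray's axis; -x is its open front, facing the robot within 13 degrees, +y the robot's left. A clear hood with a roof (top 123 mm above the counter) covers all that lies over 30 mm behind the axis; its wall is open 75 degrees either side of the front
- tray (a joint): angle of the 320 mm tray, rad, growing anticlockwise from above; 0 at the start, tins at the back left, mostly under the hood. It clicks to rest every 2.094 (120 degrees), drawn to the nearest click by up to 0.33 N m: turned past halfway (1.05) and let go, it swings on to 2.094, tins in front, within 2 s. Three dividers 25 mm high, rim 12 mm
- knob_grip (a point): centre of the white bar knob on the tray's axis, 155 mm above the counter; x, y axes turn with the tray. The bar is 14 mm thick along x, 54 mm long along y and 35 mm tall (137 to 172 mm above the counter), above a 24 mm round post. -x points along the middle of the tins' bay
- pad_left (a point): centre of the flat round black pad (62 mm diameter, flush with the tray, 30 mm above the counter) that is the robot's left one of the three once the tins' bay faces the front; 120 mm from the axis; turns with the tray. A tin stands on it at the start, within 5 mm of its centre
- pad_middle (a point): the same for the middle pad, 78 mm from the other two
- pad_right (a point): the same for the robot's right pad
- tin_1: one of three closed round soap tins that look alike: steel, dark blue lid and band, 52 mm in diameter, 72 mm tall, straight-sided, 60 to 260 g by how much soap is left; one is at least 70 g heavier than the others. Origin at the centre of its underside, z up. Which pad it stands on varies; its name does not tell
- tin_2: one of three closed round soap tins that look alike: steel, dark blue lid and band, 52 mm in diameter, 72 mm tall, straight-sided, 60 to 260 g by how much soap is left; one is at least 70 g heavier than the others. Origin at the centre of its underside, z up. Which pad it stands on varies; its name does not tell
- tin_3: one of three closed round soap tins that look alike: steel, dark blue lid and band, 52 mm in diameter, 72 mm tall, straight-sided, 60 to 260 g by how much soap is left; one is at least 70 g heavier than the others. Origin at the centre of its underside, z up. Which pad it stands on varies; its name does not tell
- cream_jar: low amber jar, 58 mm in diameter, 48 mm tall, loose on the tray in the bay that is in front at the start; it may ride round with the tray but must stay upright. Origin at the centre of its underside
- lotion: small blue bottle, 42 mm in diameter, 74 mm tall, loose on the tray in the back right bay at the start; it may ride round with the tray but must stay upright. Origin at the centre of its underside
- trimmer: black cordless trimmer lying on the counter on the right, about 155 x 42 x 32 mm, blade towards +x; origin under its middle. Loose; leave it where it is.
- soap_dish: white ceramic soap dish with a green soap bar, 124 x 88 x 35 mm, on the left; origin under its middle. Loose; leave it where it is.
- shaving_brush: shaving brush standing on its wooden handle, 36 mm in diameter, 111 mm tall, on the left; origin at the centre of its underside. Loose; leave it where it is.
- comb: steel comb lying crosswise at the back right, 180 x 29 x 4 mm, long along its x axis; origin under its middle. Loose; leave it where it is.
- tumbler: white ceramic tumbler with two toothbrushes on the right, 72 mm in diameter, 95 mm tall (brushes to 190 mm); origin at the centre of its underside. Loose; leave it where it is.
There are look-alikes about, which are no part of the job. Leave any green look-alike of the tin_1 alone.

How it is judged:
On the way, in this order (a step that is already met when the one before it is completed fails the run):
1. the tray rests one click (120 degrees, within 0.1 rad) further round, tins at the front (value of joint tray between 1.9944 and 2.1944 rad and velocity of joint tray between -0.1 and 0.1 rad/s), for 0.2 s.
2. the left tin is held up at least 25 mm clear of the tray (((height (world z) of tin_1 above 0.055 m and contact force between tin_1 and the fingers above 0.3 N and horizontal distance between each of tin_2, tin_3 and pad_left above 0.045 m) or (height (world z) of tin_2 above 0.055 m and contact force between tin_2 and the fingers above 0.3 N and horizontal distance between each of tin_1, tin_3 and pad_left above 0.045 m) or (height (world z) of tin_3 above 0.055 m and contact force between tin_3 and the fingers above 0.3 N and horizontal distance between each of tin_1, tin_2 and pad_left above 0.045 m))), for 0.2 s.
3. the middle tin is held up at least 25 mm clear of the tray (((height (world z) of tin_1 above 0.055 m and contact force between tin_1 and the fingers above 0.3 N and horizontal distance between each of tin_2, tin_3 and pad_middle above 0.045 m) or (height (world z) of tin_2 above 0.055 m and contact force between tin_2 and the fingers above 0.3 N and horizontal distance between each of tin_1, tin_3 and pad_middle above 0.045 m) or (height (world z) of tin_3 above 0.055 m and contact force between tin_3 and the fingers above 0.3 N and horizontal distance between each of tin_1, tin_2 and pad_middle above 0.045 m))), for 0.2 s.
4. the right tin is held up at least 25 mm clear of the tray (((height (world z) of tin_1 above 0.055 m and contact force between tin_1 and the fingers above 0.3 N and horizontal distance between each of tin_2, tin_3 and pad_right above 0.045 m) or (height (world z) of tin_2 above 0.055 m and contact force between tin_2 and the fingers above 0.3 N and horizontal distance between each of tin_1, tin_3 and pad_right above 0.045 m) or (height (world z) of tin_3 above 0.055 m and contact force between tin_3 and the fingers above 0.3 N and horizontal distance between each of tin_1, tin_2 and pad_right above 0.045 m))), for 0.2 s.
At the end, for the whole second after the job is handed in: heaviest tin held still in the fingers, upright within 0.35 rad, underside 180 mm or more above the counter; the other two, both lighter (weighing on the tray with under 1.9 N), upright, at rest, let go, each within 25 mm of a pad's centre; tray at the first click within 0.1 rad ((((height (world z) of tin_1 above 0.18 m and angle between tin_1's own z axis and vertical below 0.35 rad and contact force between tin_1 and the fingers above 0.5 N and linear speed of tin_1 below 0.05 m/s) and (height (world z) of tin_2 between 0.026 and 0.036 m and angle between tin_2's own z axis and vertical below 0.08 rad and linear speed of tin_2 below 0.02 m/s and contact force between tin_2 and organizer below 1.9 N and contact force between tin_2 and the fingers below 0.05 N and (horizontal distance between tin_2 and pad_left below 0.025 m or horizontal distance between tin_2 and pad_middle below 0.025 m or horizontal distance between tin_2 and pad_right below 0.025 m)) and (height (world z) of tin_3 between 0.026 and 0.036 m and angle between tin_3's own z axis and vertical below 0.08 rad and linear speed of tin_3 below 0.02 m/s and contact force between tin_3 and organizer below 1.9 N and contact force between tin_3 and the fingers below 0.05 N and (horizontal distance between tin_3 and pad_left below 0.025 m or horizontal distance between tin_3 and pad_middle below 0.025 m or horizontal distance between tin_3 and pad_right below 0.025 m))) or ((height (world z) of tin_2 above 0.18 m and angle between tin_2's own z axis and vertical below 0.35 rad and contact force between tin_2 and the fingers above 0.5 N and linear speed of tin_2 below 0.05 m/s) and (height (world z) of tin_1 between 0.026 and 0.036 m and angle between tin_1's own z axis and vertical below 0.08 rad and linear speed of tin_1 below 0.02 m/s and contact force between tin_1 and organizer below 1.9 N and contact force between tin_1 and the fingers below 0.05 N and (horizontal distance between tin_1 and pad_left below 0.025 m or horizontal distance between tin_1 and pad_middle below 0.025 m or horizontal distance between tin_1 and pad_right below 0.025 m)) and (height (world z) of tin_3 between 0.026 and 0.036 m and angle between tin_3's own z axis and vertical below 0.08 rad and linear speed of tin_3 below 0.02 m/s and contact force between tin_3 and organizer below 1.9 N and contact force between tin_3 and the fingers below 0.05 N and (horizontal distance between tin_3 and pad_left below 0.025 m or horizontal distance between tin_3 and pad_middle below 0.025 m or horizontal distance between tin_3 and pad_right below 0.025 m))) or ((height (world z) of tin_3 above 0.18 m and angle between tin_3's own z axis and vertical below 0.35 rad and contact force between tin_3 and the fingers above 0.5 N and linear speed of tin_3 below 0.05 m/s) and (height (world z) of tin_1 between 0.026 and 0.036 m and angle between tin_1's own z axis and vertical below 0.08 rad and linear speed of tin_1 below 0.02 m/s and contact force between tin_1 and organizer below 1.9 N and contact force between tin_1 and the fingers below 0.05 N and (horizontal distance between tin_1 and pad_left below 0.025 m or horizontal distance between tin_1 and pad_middle below 0.025 m or horizontal distance between tin_1 and pad_right below 0.025 m)) and (height (world z) of tin_2 between 0.026 and 0.036 m and angle between tin_2's own z axis and vertical below 0.08 rad and linear speed of tin_2 below 0.02 m/s and contact force between tin_2 and organizer below 1.9 N and contact force between tin_2 and the fingers below 0.05 N and (horizontal distance between tin_2 and pad_left below 0.025 m or horizontal distance between tin_2 and pad_middle below 0.025 m or horizontal distance between tin_2 and pad_right below 0.025 m)))) and value of joint tray between 1.9944 and 2.1944 rad); the arm keeps its last pose, push and grip.
It fails at once if a tin is tipped over (beyond 0.6 rad) (angle between any of tin_1, tin_2, tin_3's own z axis and vertical above 0.6 rad).
It fails at once if a tin is let go more than 25 mm above the tray ((height (world z) of tin_1 above 0.055 m and contact force between tin_1 and the fingers below 0.01 N) or (height (world z) of tin_2 above 0.055 m and contact force between tin_2 and the fingers below 0.01 N) or (height (world z) of tin_3 above 0.055 m and contact force between tin_3 and the fingers below 0.01 N)).
It fails at once if the cream jar or the lotion bottle is tipped over (beyond 0.6 rad) (angle between any of cream_jar, lotion's own z axis and vertical above 0.6 rad).
It fails at once if the trimmer, soap dish, brush, comb or tumbler is moved more than 25 mm (distance of any of trimmer, soap_dish, shaving_brush, comb, tumbler from where it was at the start of the episode above 0.025 m).
It also fails if it takes over 64 s, if anything falls off the work surface, if the arm or the gripper's body presses on something with over 40 N, if the wrist force passes 120 N, or if a joint passes its speed limit or range.

## Working session

There is one attempt and no reset: what is moved stays moved. The work goes in short steps, Python scripts to look and compute and a tool call to move; the robot and the scene stay as the last step left them, time stands still between calls to the robot, and variables do not carry over. Pictures are saved under pics/ and viewed, and the job is handed in when it is done.

Besides the shell and the picture viewer there is one more tool, called after "Call:" as name(argument=value, ...), one argument or row to a line, values as JSON. apply_moves: Moves the arm, as the interface text tells. Shift numbers are shares of 0.05 m and turn numbers shares of 0.12 rad, none past 1 either way. Its arguments: {"type":"object","properties":{"plan":{"type":"string"}},"required":["plan"]}

```bash
ls -la; mkdir -p pics
cat > h.py <<'E'
import numpy as np, cv2
from bench import ctrl
from scipy.spatial.transform import Rotation as R
def rot(q): return R.from_quat([q[1],q[2],q[3],q[0]])
def snap(cam,fn):
    im=ctrl.camera(cam); cv2.imwrite('pics/'+fn,im[:,:,::-1]); return im
def proj(cam,X):
    c=ctrl.get_calibration(cam); p=c['R']@np.array(X)+c['t']; p=c['intrinsics']@p; return p[:2]/p[2]
def ray(cam,uv,z):
    c=ctrl.get_calibration(cam); Rm=np.array(c['R']);t=np.array(c['t'])
    d=Rm.T@np.linalg.inv(c['intrinsics'])@np.array([uv[0],uv[1],1.]); o=-Rm.T@t
    return o+d*(z-o[2])/d[2]
E
python3 - <<'E'
from h import *
o=ctrl.get_obs()
for k,v in o.items(): print(k,np.round(v,4))
print(rot(o['eef_rot']).as_matrix().round(3))
snap('top','t0.png');snap('side','s0.png')
for c in ['top','side']:
  for n in ['organizer','knob_grip','tin_1','cream_jar','lotion']:
    print(c,n,[(np.round(d['point'],3),round(d['score'],2)) for d in ctrl.recognise(c,n)])
print(ctrl.get_obs()['time_s'], ctrl.tcp_to_tips)
E
```

```text
total 12
drwxr-xr-x  3 agent agent 4096 Dec  6 21:04 .
drwxr-xr-x 23 root  root  4096 Dec  6 21:04 ..
drwxr-xr-x  2 agent agent 4096 Dec  6 21:04 pics
time_s 0.0
q [ 0.9577  0.1816  1.608   0.      1.3538 -0.2063]
dq [-0.0003 -0.0006 -0.0007 -0.0002 -0.0009 -0.0014]
joint_efforts [-2.00000e-04 -4.44874e+01 -3.51338e+01 -3.00000e-04  9.30000e-03
 -0.00000e+00]
eef_pos [0.2272 0.5276 0.2414]
eef_rot [-0.5905  0.5909  0.3881 -0.3893]
wrist_force [-0.2138 -0.2007  0.4031]
torque [ 0.0568  0.0089 -0.0198]
opening 0.9999
[[ 0.396 -0.001 -0.918]
 [ 0.918 -0.001  0.396]
 [-0.002 -1.     0.   ]]
top organizer [(array([0.621, 0.073, 0.057]), 0.83), (array([0.557, 0.058, 0.03 ]), 0.51)]
top knob_grip [(array([0.552, 0.058, 0.026]), 0.56), (array([0.56 , 0.185, 0.101]), 0.49), (array([0.618, 0.073, 0.055]), 0.22)]
top tin_1 [(array([0.561, 0.183, 0.1  ]), 0.82), (array([0.526, 0.386, 0.072]), 0.79), (array([0.506, 0.055, 0.077]), 0.61)]
top cream_jar [(array([0.506, 0.056, 0.079]), 0.81)]
top lotion [(array([ 0.678, -0.364,  0.005]), 0.53)]
side organizer [(array([0.613, 0.058, 0.044]), 0.84), (array([0.64 , 0.355, 0.021]), 0.53), (array([ 0.383, -0.448,  0.031]), 0.22)]
side knob_grip [(array([0.56 , 0.056, 0.025]), 0.96)]
side tin_1 [(array([0.516, 0.376, 0.052]), 0.79), (array([0.553, 0.177, 0.086]), 0.72), (array([0.63 , 0.174, 0.068]), 0.67)]
side cream_jar [(array([0.501, 0.048, 0.073]), 0.73)]
side lotion [(array([ 0.65 , -0.023,  0.069]), 0.6)]
0.6 0.011
```

View pics/t0.png

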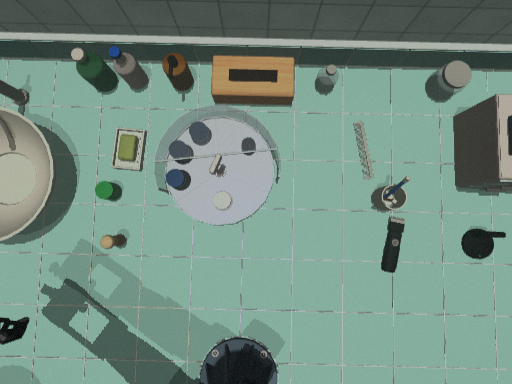

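View pics/s0.png

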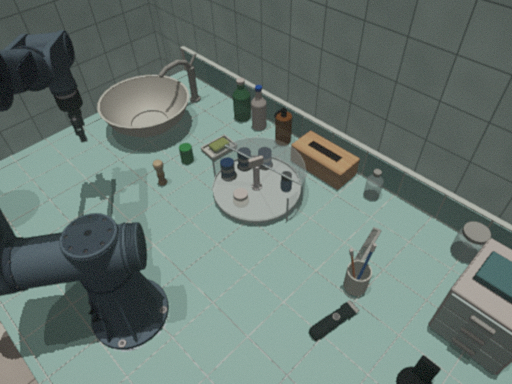

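Run:
```python
from h import *
im=cv2.imread('pics/t0.png')
cv2.imwrite('pics/t0z.png',cv2.resize(im[95:235,145:295],None,fx=4,fy=4,interpolation=cv2.INTER_CUBIC))
im=cv2.imread('pics/s0.png')
cv2.imwrite('pics/s0z.png',cv2.resize(im[120:230,190:320],None,fx=5,fy=5,interpolation=cv2.INTER_CUBIC))
```

```text
(no output)
```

View pics/t0z.png

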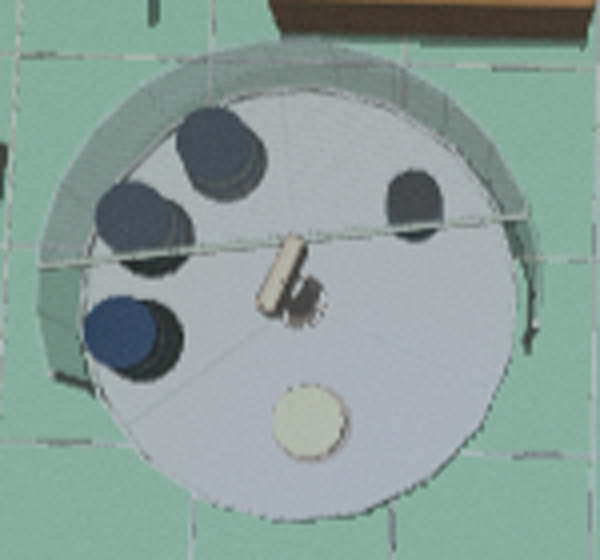

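View pics/s0z.png

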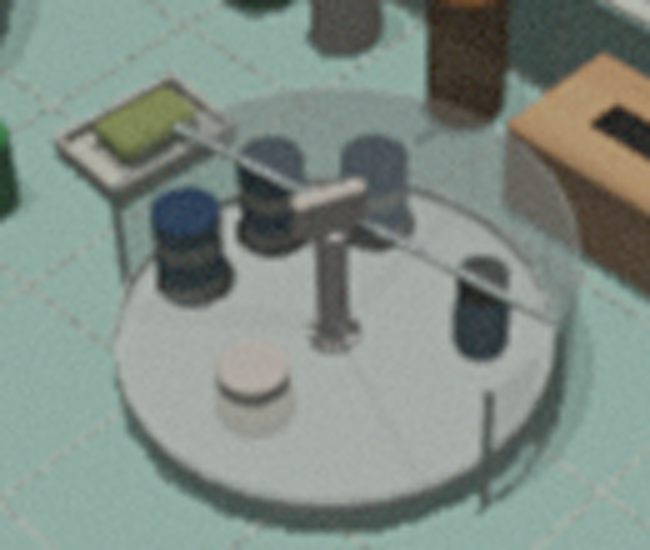

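Run:
```python
from h import *
im=cv2.imread('pics/t0.png')
z=lambda u,v:(145+u/4-.375,95+v/4-.375)
print('tray c',ray('top',z(301,305),.04), 'L',ray('top',z(85,300),.042)[:2],'R',ray('top',z(517,300),.042)[:2],'T',ray('top',z(305,90),.042)[:2],'B',ray('top',z(301,520),.042)[:2])
print('knob',ray('top',z(281,275),.172))
a,b=ray('top',z(294,240),.172),ray('top',z(268,312),.172); print(a,b,np.degrees(np.arctan2(*(a-b)[1::-1])))
a,b=ray('top',z(40,268),.123),ray('top',z(525,216),.123); print('roof',a,b,np.degrees(np.arctan2(*(b-a)[1::-1]))+90)
for n,p in dict(t1=(120,330),t2=(134,218),t3=(216,141)).items(): print(n,ray('top',z(*p),.102))
s=lambda u,v:(190+u/5-.4,120+v/5-.4)
print('side knob',ray('side',s(330,193),.172),'ends',ray('side',s(297,200),.172),ray('side',s(366,185),.172))
```

```text
tray c [0.59344576 0.06788625 0.04      ] L [0.59281059 0.2262905 ] R [ 0.60096592 -0.09071889] T [0.75439779 0.07023064] B [0.43637146 0.06233594]
knob [0.59579176 0.06901054 0.172     ]
[0.61894307 0.06138647 0.172     ] [0.57144168 0.07655355 0.172     ] -17.708149711898763
roof [0.60362975 0.23853898 0.123     ] [ 0.64803626 -0.09092033  0.123     ] 7.67640661272651
t1 [0.56485008 0.18668955 0.102     ]
t2 [0.64362612 0.18050829 0.102     ]
t3 [0.6997515  0.12551755 0.102     ]
side knob [0.5948289  0.06975569 0.172     ] ends [0.57445693 0.08102903 0.172     ] [0.61744717 0.05763938 0.172     ]
```

```bash
cat >> h.py <<'E'
def state():
    o=ctrl.get_obs(); M=rot(o['eef_rot']).as_matrix(); return np.array(o['eef_pos']),np.degrees(np.arctan2(M[1,0],M[0,0])),o,M
def plan(p1,yaw1,n,claw,p0=None,y0=None):
    """print n rows, rounded, going to p1,yaw1(deg)"""
    p,y,o,M=state()
    if p0 is not None: p=np.array(p0)
    if y0 is not None: y=y0
    print('from',p.round(4),round(y,1),'t',round(o['time_s'],2),'op',round(o['opening'],2),'F',np.round(o['wrist_force'],2),'downness',M[:,1].round(3))
    p1=np.array(p1); 
    out=[]
    for i in range(n):
        k=n-i; d=(p1-p)/k; dy=((yaw1-y))/k
        c,s=np.cos(np.radians(y)),np.sin(np.radians(y))
        r=np.array([d@[c,s,0],-d[2],d@[-s,c,0]])/.05
        w=-np.radians(dy)/.12
        r=r.round(2); w=round(w,2)
        if max(abs(r).max(),abs(w))>1: print('TOO BIG',r,w)
        out.append('%g %g %g 0 %g 0 %g'%(r[0]+0,r[1]+0,r[2]+0,w+0,claw))
        p=p+.05*(r[0]*np.array([c,s,0])+r[2]*np.array([-s,c,0])+r[1]*np.array([0,0,-1])); y-=np.degrees(w*.12)
    for i in range(0,n,5): print('; '.join(out[i:i+5]))
    print('end',p.round(4),round(y,1))
E
python3 - <<'E'
from h import *
plan([.596,.068,.24],-112.3,25,1)
E
```

```text
from [0.2275 0.5281 0.2423] 66.7 t 0.6 op 1.0 F [ 0.68 -0.69  0.4 ] downness [ 0.  0. -1.]
TOO BIG [-0.22  0.   -0.42] 1.04
TOO BIG [-0.17  0.   -0.44] 1.04
TOO BIG [-0.11  0.   -0.46] 1.04
TOO BIG [-0.05  0.   -0.47] 1.04
TOO BIG [ 0.    0.   -0.47] 1.04
TOO BIG [ 0.06  0.   -0.47] 1.04
TOO BIG [ 0.12  0.   -0.46] 1.04
TOO BIG [ 0.18  0.   -0.44] 1.04
TOO BIG [ 0.23  0.   -0.41] 1.04
TOO BIG [ 0.28  0.   -0.38] 1.04
TOO BIG [ 0.32  0.   -0.34] 1.04
TOO BIG [ 0.36  0.   -0.3 ] 1.04
TOO BIG [ 0.4   0.   -0.25] 1.04
TOO BIG [ 0.43  0.   -0.2 ] 1.04
TOO BIG [ 0.45  0.   -0.14] 1.04
TOO BIG [ 0.46  0.   -0.09] 1.04
TOO BIG [ 0.47  0.01 -0.03] 1.04
TOO BIG [0.47 0.   0.03] 1.04
TOO BIG [0.46 0.01 0.09] 1.04
TOO BIG [0.45 0.   0.14] 1.05
TOO BIG [0.43 0.01 0.2 ] 1.04
TOO BIG [0.4  0.   0.25] 1.05
TOO BIG [0.36 0.01 0.3 ] 1.04
TOO BIG [0.32 0.   0.34] 1.05
TOO BIG [0.28 0.01 0.39] 1.04
-0.22 0 -0.42 0 1.04 0 1; -0.17 0 -0.44 0 1.04 0 1; -0.11 0 -0.46 0 1.04 0 1; -0.05 0 -0.47 0 1.04 0 1; 0 0 -0.47 0 1.04 0 1
0.06 0 -0.47 0 1.04 0 1; 0.12 0 -0.46 0 1.04 0 1; 0.18 0 -0.44 0 1.04 0 1; 0.23 0 -0.41 0 1.04 0 1; 0.28 0 -0.38 0 1.04 0 1
0.32 0 -0.34 0 1.04 0 1; 0.36 0 -0.3 0 1.04 0 1; 0.4 0 -0.25 0 1.04 0 1; 0.43 0 -0.2 0 1.04 0 1; 0.45 0 -0.14 0 1.04 0 1
0.46 0 -0.09 0 1.04 0 1; 0.47 0.01 -0.03 0 1.04 0 1; 0.47 0 0.03 0 1.04 0 1; 0.46 0.01 0.09 0 1.04 0 1; 0.45 0 0.14 0 1.05 0 1
0.43 0.01 0.2 0 1.04 0 1; 0.4 0 0.25 0 1.05 0 1; 0.36 0.01 0.3 0 1.04 0 1; 0.32 0 0.34 0 1.05 0 1; 0.28 0.01 0.39 0 1.04 0 1
end [0.5961 0.0679 0.2398] -112.3
```

Run:
```python
from h import *
plan([.596,.068,.24],-112.3,30,1)
```

```text
from [0.2275 0.5281 0.2423] 66.7 t 0.6 op 1.0 F [ 0.68 -0.69  0.4 ] downness [ 0.  0. -1.]
-0.18 0 -0.35 0 0.87 0 1; -0.15 0 -0.36 0 0.87 0 1; -0.11 0 -0.38 0 0.87 0 1; -0.07 0 -0.39 0 0.87 0 1; -0.03 0 -0.39 0 0.87 0 1
0.01 0 -0.39 0 0.87 0 1; 0.05 0 -0.39 0 0.87 0 1; 0.09 0 -0.38 0 0.87 0 1; 0.13 0 -0.37 0 0.87 0 1; 0.17 0 -0.35 0 0.87 0 1
0.21 0 -0.33 0 0.87 0 1; 0.24 0 -0.31 0 0.87 0 1; 0.27 0 -0.28 0 0.87 0 1; 0.3 0 -0.25 0 0.87 0 1; 0.33 0 -0.22 0 0.87 0 1
0.35 0 -0.19 0 0.87 0 1; 0.36 0 -0.15 0 0.87 0 1; 0.38 0 -0.11 0 0.86 0 1; 0.39 0 -0.07 0 0.87 0 1; 0.39 0 -0.03 0 0.86 0 1
0.39 0 0.01 0 0.87 0 1; 0.39 0.01 0.05 0 0.86 0 1; 0.38 0 0.09 0 0.87 0 1; 0.37 0.01 0.13 0 0.86 0 1; 0.36 0 0.17 0 0.87 0 1
0.34 0.01 0.21 0 0.86 0 1; 0.31 0 0.24 0 0.87 0 1; 0.29 0.01 0.27 0 0.86 0 1; 0.26 0 0.3 0 0.87 0 1; 0.22 0.01 0.32 0 0.86 0 1
end [0.5961 0.0681 0.2398] -112.3
```

Call:
apply_moves(
  plan="-0.18 0 -0.35 0 0.87 0 1; -0.15 0 -0.36 0 0.87 0 1; -0.11 0 -0.38 0 0.87 0 1; -0.07 0 -0.39 0 0.87 0 1; -0.03 0 -0.39 0 0.87 0 1",
)

```text
time_s: 1.1
eef_pos: [0.2893, 0.4507, 0.2424]
eef_rot: [0.671, -0.671, -0.222, 0.222]
wrist_force: [0.4, 0.7, -0.9]
opening: 0.998
```

Call:
apply_moves(
  plan="0.01 0 -0.39 0 0.87 0 1; 0.05 0 -0.39 0 0.87 0 1; 0.09 0 -0.38 0 0.87 0 1; 0.13 0 -0.37 0 0.87 0 1; 0.17 0 -0.35 0 0.87 0 1",
)

```text
time_s: 1.6
eef_pos: [0.3499, 0.3739, 0.2424]
eef_rot: [0.706, -0.706, -0.041, 0.041]
wrist_force: [0.3, -0.3, 0.4]
opening: 0.998
```

Run:
```python
from h import *
plan([.596,.068,.24],-112.3,20,1)
```

```text
from [0.3499 0.3739 0.2424] 6.6 t 1.6 op 1.0 F [ 0.26 -0.26  0.41] downness [ 0.  0. -1.]
0.21 0 -0.33 0 0.86 0 1; 0.24 0 -0.31 0 0.87 0 1; 0.27 0 -0.28 0 0.86 0 1; 0.3 0 -0.25 0 0.87 0 1; 0.33 0 -0.22 0 0.86 0 1
0.35 0 -0.19 0 0.87 0 1; 0.36 0 -0.15 0 0.86 0 1; 0.38 0 -0.11 0 0.87 0 1; 0.39 0 -0.07 0 0.86 0 1; 0.39 0 -0.03 0 0.87 0 1
0.39 0 0.01 0 0.86 0 1; 0.39 0.01 0.05 0 0.87 0 1; 0.38 0 0.09 0 0.86 0 1; 0.37 0.01 0.13 0 0.87 0 1; 0.35 0 0.17 0 0.86 0 1
0.34 0.01 0.21 0 0.87 0 1; 0.31 0 0.24 0 0.86 0 1; 0.28 0.01 0.27 0 0.87 0 1; 0.26 0 0.3 0 0.86 0 1; 0.22 0.01 0.32 0 0.87 0 1
end [0.5962 0.0682 0.2399] -112.3
```

Tracking is accurate; continue.

Call:
apply_moves(
  plan="0.21 0 -0.33 0 0.86 0 1; 0.24 0 -0.31 0 0.87 0 1; 0.27 0 -0.28 0 0.86 0 1; 0.3 0 -0.25 0 0.87 0 1; 0.33 0 -0.22 0 0.86 0 1",
)

```text
time_s: 2.1
eef_pos: [0.4117, 0.2979, 0.2425]
eef_rot: [0.693, -0.693, 0.141, -0.142]
wrist_force: [-0.2, 0.3, -0.1]
opening: 1.001
```

Call:
apply_moves(
  plan="0.35 0 -0.19 0 0.87 0 1; 0.36 0 -0.15 0 0.86 0 1; 0.38 0 -0.11 0 0.87 0 1; 0.39 0 -0.07 0 0.86 0 1; 0.39 0 -0.03 0 0.87 0 1",
)

```text
time_s: 2.6
eef_pos: [0.4737, 0.2212, 0.2424]
eef_rot: [0.633, -0.633, 0.315, -0.315]
wrist_force: [0.2, 0.4, 0.6]
opening: 1.002
```

Call:
apply_moves(
  plan="0.39 0 0.01 0 0.86 0 1; 0.39 0.01 0.05 0 0.87 0 1; 0.38 0 0.09 0 0.86 0 1; 0.37 0.01 0.13 0 0.87 0 1; 0.35 0 0.17 0 0.86 0 1",
)

```text
time_s: 3.1
eef_pos: [0.5351, 0.1452, 0.2413]
eef_rot: [0.531, -0.531, 0.466, -0.466]
wrist_force: [-0.2, -0.2, -0.4]
opening: 1.001
```

Call:
apply_moves(
  plan="0.34 0.01 0.21 0 0.87 0 1; 0.31 0 0.24 0 0.86 0 1; 0.28 0.01 0.27 0 0.87 0 1; 0.26 0 0.3 0 0.86 0 1; 0.22 0.01 0.32 0 0.87 0 1",
)

```text
time_s: 3.6
eef_pos: [0.5976, 0.0692, 0.2399]
eef_rot: [-0.394, 0.394, -0.587, 0.587]
wrist_force: [0.2, 0.2, 0.3]
opening: 0.998
```

Run:
```python
from h import *
p,y,o,M=state(); print(p,y,o['q'].round(2) if hasattr(o['q'],'round') else o['q'])
snap('wrist','w1.png')
print([(np.round(d['point'],3),round(d['score'],2)) for d in ctrl.recognise('wrist','knob_grip')])
for q in ([.596,.068,.172],[.492,.128,.102]): print(proj('wrist',q))
```

```text
[0.59758263 0.06920555 0.23985468] -112.31915465008764 [-0.08  0.24  1.54  0.    1.36  1.88]
[(array([0.554, 0.037, 0.033]), 0.62)]
[261.69154774 209.81124186]
[245.08119048 300.38580237]
```

View pics/w1.png

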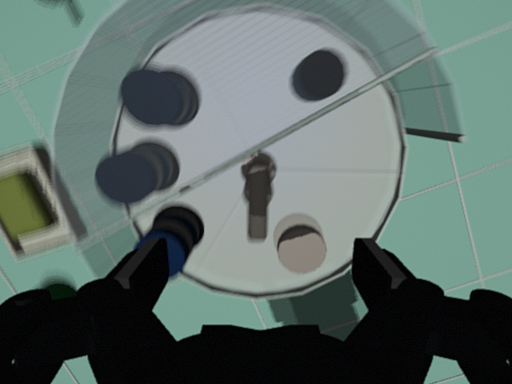

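Run:
```python
from h import *
im=cv2.imread('pics/w1.png')
a=np.radians(-22.3);u=np.array([np.cos(a),np.sin(a),0]);v=np.array([-u[1],u[0],0]);c=np.array([.596,.068,0])
im=cv2.resize(im[130:260,190:330],None,fx=5,fy=5,interpolation=cv2.INTER_CUBIC)
pp=[]
for s,t in ((27,7),(27,-7),(-27,-7),(-27,7)):
  q=proj('wrist',c+u*s/1e3+v*t/1e3+[0,0,.172]); pp.append((q-[190,130]+.5)*5-.5); print(q.round(1))
cv2.polylines(im,[np.int32(pp)],True,(0,0,255),1)
cv2.imwrite('pics/w1z.png',im)
```

```text
[251.2 171. ]
[272.3 171. ]
[271.5 246.1]
[251.7 246.1]
```

View pics/w1z.png

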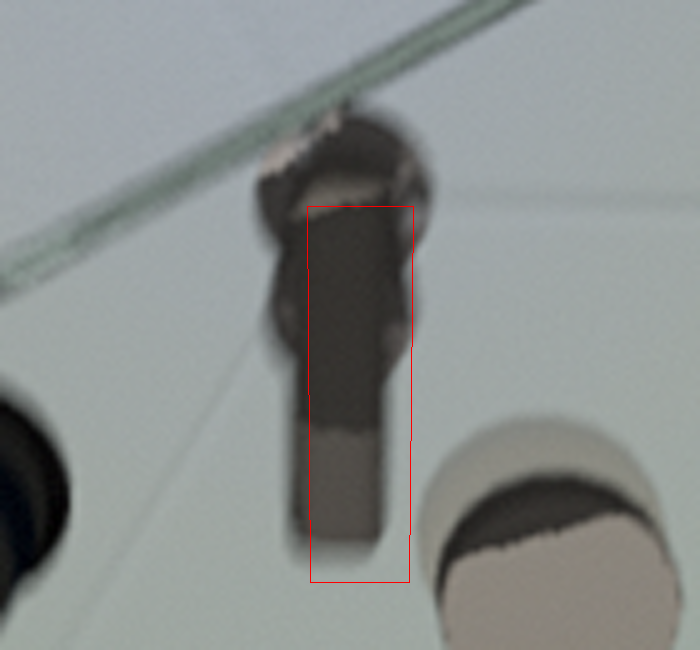

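Call:
apply_moves(
  plan="0 0.37 0 0 0 0 1; 0 0.37 0 0 0 0 1; 0 0.37 0 0 0 0 1; 0 0.37 0 0 0 0 1; 0 0.36 0 0 0 0 1",
)

```text
time_s: 4.2
eef_pos: [0.5964, 0.0707, 0.1471]
eef_rot: [0.396, -0.396, 0.586, -0.586]
wrist_force: [-0.3, -0.4, 1.0]
opening: 0.998
```

Call:
apply_moves(
  plan="0 0 0 0 0 0 0; 0 0 0 0 0 0 0; 0 0 0 0 0 0 0; 0 0 0 0 0 0 0; 0 0 0 0 0 0 0",
)

```text
time_s: 4.7
eef_pos: [0.5985, 0.072, 0.1493]
eef_rot: [0.397, -0.393, 0.587, -0.586]
wrist_force: [-1.9, -1.5, 4.5]
opening: 0.154
```

Run:
```python
from h import *
p,y,o,M=state(); print(p,y,o['wrist_force'],o['torque'],o['opening'])
snap('side','s1.png')
im=cv2.imread('pics/s1.png')
cv2.imwrite('pics/s1z.png',cv2.resize(im[90:230,180:330],None,fx=4,fy=4,interpolation=cv2.INTER_CUBIC))
```

```text
[0.59853572 0.07204655 0.14927016] -112.08698698058795 [-1.89587989 -1.48635681  4.46316228] [-1.27826708  0.68888512 -0.22757052] 0.15423841043472653
```

View pics/s1z.png

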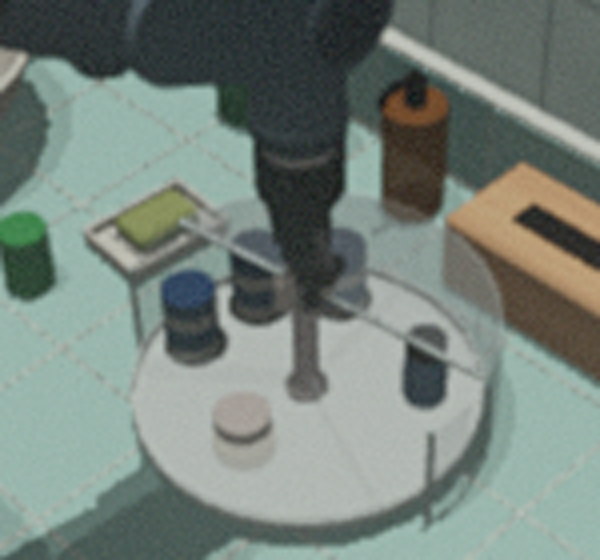

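Call:
apply_moves(
  plan="0 0 0 0 -0.3 0 0; 0 0 0 0 -0.5 0 0; 0 0 0 0 -0.7 0 0; 0 0 0 0 -0.8 0 0; 0 0 0 0 -0.8 0 0",
)

```text
time_s: 5.25
eef_pos: [0.5985, 0.0721, 0.1493]
eef_rot: [-0.5, 0.496, -0.502, 0.503]
wrist_force: [4.0, 9.2, 0.6]
opening: 0.156
```

Run:
```python
from h import *
p,y,o,M=state(); print(p,y,o['wrist_force'],o['torque'],o['opening'],np.round(o['q'],2))
snap('side','s2.png')
im=cv2.imread('pics/s2.png')
cv2.imwrite('pics/s2z.png',cv2.resize(im[90:230,180:330],None,fx=4,fy=4,interpolation=cv2.INTER_CUBIC))
```

```text
[0.59851125 0.07209671 0.14925741] -90.5318430558423 [3.96566232 9.18890175 0.57814025] [ 1.04262598 -0.44816481 -0.4617001 ] 0.15628113671207033 [-0.08  0.33  1.62  0.    1.19  1.5 ]
```

View pics/s2z.png

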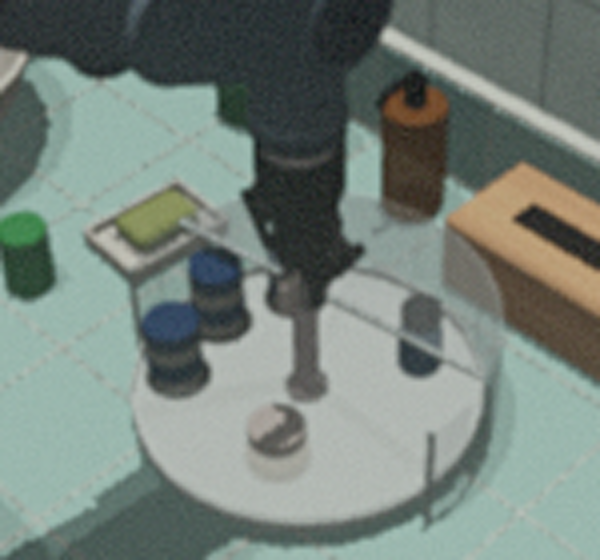

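Call:
apply_moves(
  plan="-0.03 0 0.01 0 -0.8 0 0; 0 0 0 0 -0.8 0 0; 0 0 0 0 -0.8 0 0; 0 0 0 0 -0.8 0 0; 0 0 0 0 -0.8 0 0",
)

```text
time_s: 5.8
eef_pos: [0.5985, 0.0723, 0.1492]
eef_rot: [0.604, -0.602, 0.369, -0.37]
wrist_force: [-0.3, 3.4, 3.3]
opening: 0.153
```

Call:
apply_moves(
  plan="0 0 0 0 -0.8 0 0; 0 0 0 0 -0.8 0 0; 0 0 0 0 -0.8 0 0; 0 0 0 0 -0.8 0 0; 0 0 0 0 -0.8 0 0",
)

```text
time_s: 6.3
eef_pos: [0.5984, 0.0723, 0.1493]
eef_rot: [0.674, -0.673, 0.215, -0.216]
wrist_force: [0.5, 3.8, 3.3]
opening: 0.153
```

Call:
apply_moves(
  plan="0 0 0 0 -0.8 0 0; 0 0 0 0 -0.8 0 0; 0 0 0 0 -0.8 0 0; 0 0 0 0 -0.8 0 0; 0 0 0 0 -0.8 0 0",
)

```text
time_s: 6.8
eef_pos: [0.5983, 0.0724, 0.1492]
eef_rot: [0.706, -0.705, 0.048, -0.05]
wrist_force: [0.9, 3.0, 4.4]
opening: 0.156
```

Call:
apply_moves(
  plan="0 0 0 0 -0.8 0 0; 0 0 0 0 -0.6 0 0; 0 0 0 0 -0.45 0 0; 0 0 0 0 -0.3 0 0; 0 0 0 0 -0.2 0 0",
)

```text
time_s: 7.3
eef_pos: [0.5982, 0.0724, 0.1492]
eef_rot: [0.706, -0.705, -0.05, 0.049]
wrist_force: [-0.9, 5.2, 6.3]
opening: 0.156
```

Run:
```python
from h import *
p,y,o,M=state(); print(p,y,o['wrist_force'],o['torque'],o['opening'],np.round(o['q'],2))
snap('side','s3.png')
im=cv2.imread('pics/s3.png')
cv2.imwrite('pics/s3z.png',cv2.resize(im[90:230,180:330],None,fx=4,fy=4,interpolation=cv2.INTER_CUBIC))
```

```text
[0.59823093 0.0723912  0.14920983] 8.001781061867366 [-0.90610438  5.17193106  6.31728163] [ 0.82845339  0.19058905 -0.07896576] 0.15611514344685531 [-0.08  0.34  1.62  0.    1.19 -0.22]
```

View pics/s3z.png

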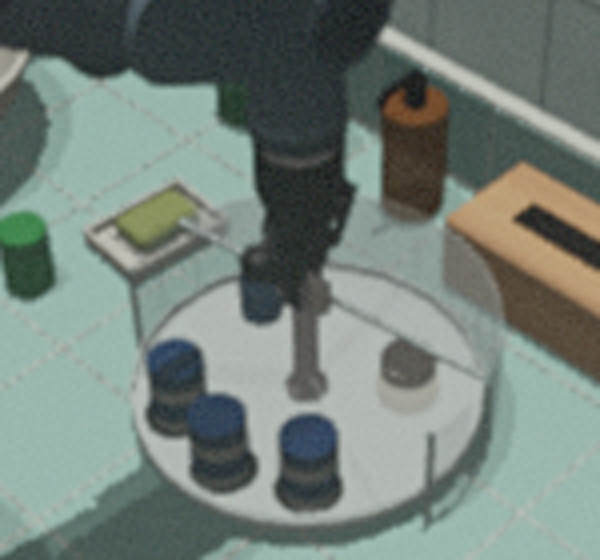

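Call:
apply_moves(
  plan="0 0 0 0 0 0 1; 0 0 0 0 0 0 1; 0 0 0 0 0 0 1; 0 0 0 0 0 0 1; 0 0 0 0 0 0 1",
)

```text
time_s: 7.85
eef_pos: [0.5975, 0.0712, 0.1476]
eef_rot: [-0.705, 0.705, 0.049, -0.049]
wrist_force: [-0.1, -0.8, -0.6]
opening: 0.979
```

Call:
apply_moves(
  plan="0 -0.2 0 0 0 0 1; 0 -0.4 0 0 0 0 1; -0.2 -0.6 0 0 0 0 1; -0.3 -0.6 0 0 0 0 1; -0.4 -0.6 0 0 0 0 1",
)

```text
time_s: 8.35
eef_pos: [0.5529, 0.0651, 0.2697]
eef_rot: [-0.705, 0.705, 0.049, -0.048]
wrist_force: [0.7, 0.8, 0.6]
opening: 1.002
```

Run:
```python
from h import *
plan([.45,.10,.27],-15,10,1)
```

```text
from [0.5529 0.0651 0.2697] 7.9 t 8.35 op 1.0 F [0.67 0.81 0.64] downness [ 0.001 -0.    -1.   ]
-0.19 0 0.1 0 0.33 0 1; -0.2 0 0.09 0 0.33 0 1; -0.2 0 0.08 0 0.33 0 1; -0.2 0 0.07 0 0.33 0 1; -0.21 0 0.07 0 0.34 0 1
-0.21 0 0.06 0 0.33 0 1; -0.21 0 0.05 0 0.34 0 1; -0.22 0 0.04 0 0.33 0 1; -0.21 0 0.03 0 0.34 0 1; -0.22 -0.01 0.02 0 0.33 0 1
end [0.45   0.1001 0.2702] -15.0
```

Call:
apply_moves(
  plan="-0.4 0 -0.1 0 0 0 1; -0.4 0 -0.1 0 0 0 1; -0.4 0 -0.1 0 0 0 1; -0.4 0 -0.1 0 0 0 1; 0 0 0 0 0 0 1",
)

```text
time_s: 8.85
eef_pos: [0.4752, 0.034, 0.2686]
eef_rot: [-0.705, 0.706, 0.049, -0.048]
wrist_force: [0.1, 0.1, -0.3]
opening: 1.003
```

Run:
```python
from h import *
p,y,o,M=state(); print(p,y)
snap('wrist','w2.png'); snap('top','t2.png')
c=ctrl.get_calibration('wrist'); print('cam',-np.array(c['R']).T@c['t'])
for c in ('wrist','top','side'):
  if c=='side': snap('side','s4.png')
  print(c,[(np.round(d['point'],3),round(d['score'],2)) for d in ctrl.recognise(c,'tin_1')])
im=cv2.imread('pics/t2.png')
cv2.imwrite('pics/t2z.png',cv2.resize(im[95:235,145:295],None,fx=4,fy=4,interpolation=cv2.INTER_CUBIC))
```

```text
[0.47518082 0.03395353 0.2686188 ] 7.859316397898209
cam [0.46682658 0.10009872 0.40020954]
wrist [(array([0.478, 0.057, 0.105]), 0.94), (array([ 0.508, -0.009,  0.104]), 0.86), (array([0.499, 0.13 , 0.106]), 0.79), (array([0.574, 0.099, 0.029]), 0.7)]
top [(array([0.526, 0.382, 0.072]), 0.81)]
side [(array([ 0.505, -0.023,  0.09 ]), 0.78), (array([0.583, 0.062, 0.033]), 0.71), (array([0.518, 0.378, 0.054]), 0.67), (array([0.489, 0.123, 0.098]), 0.59)]
```

View pics/w2.png

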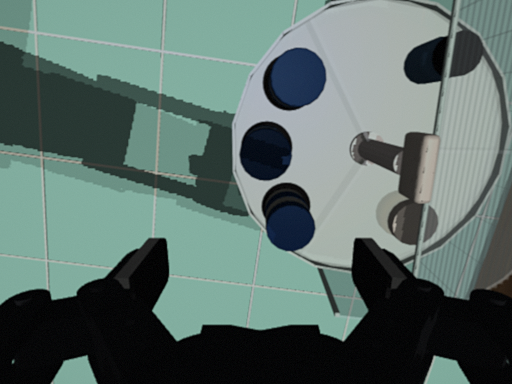

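View pics/t2z.png

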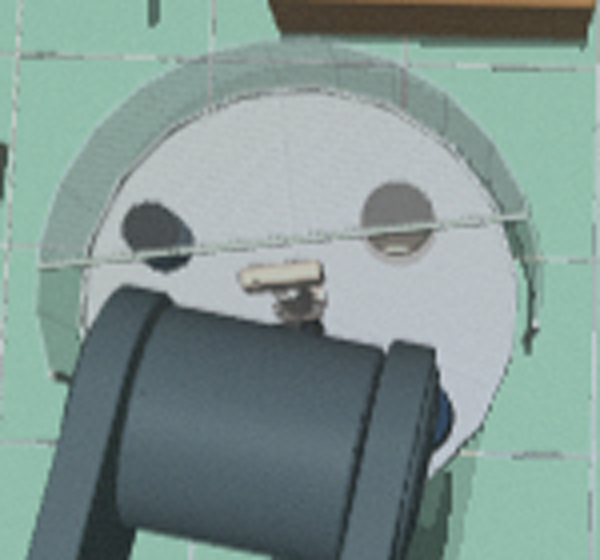

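Run:
```python
from h import *
im=cv2.imread('pics/w2.png')
for n,q in dict(L=(.494,.131,.102),M=(.479,.055,.102),R=(.514,-.015,.102),K=(.598,.071,.172)).items():
    a=np.linspace(0,6.28,40)
    pts=[proj('wrist',[q[0]+.026*np.cos(t),q[1]+.026*np.sin(t),q[2]]) for t in a]
    z=(np.array(pts)-[220,30]+.5)*4-.5
    if n=='L': im2=cv2.resize(im[30:260,220:370],None,fx=4,fy=4,interpolation=cv2.INTER_CUBIC)
    cv2.polylines(im2,[np.int32(z)],True,(0,0,255),1)
cv2.imwrite('pics/w2z.png',im2[:,:560][:, :])
cv2.imwrite('pics/w2z.png',cv2.resize(im2,None,fx=.65,fy=.65,interpolation=cv2.INTER_AREA))
```

```text
(no output)
```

View pics/w2z.png

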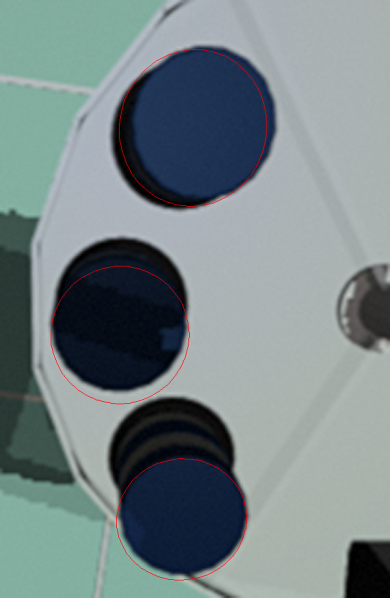

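Run:
```python
from h import *
plan([.497,.132,.17],-31,10,1)
```

```text
from [0.4771 0.0346 0.268 ] 7.9 t 9.15 op 1.0 F [ 0.78 -0.33 -0.6 ] downness [ 0.  0. -1.]
0.07 0.2 0.19 0 0.57 0 1; 0.05 0.2 0.19 0 0.57 0 1; 0.04 0.19 0.19 0 0.57 0 1; 0.03 0.2 0.2 0 0.56 0 1; 0.01 0.19 0.2 0 0.57 0 1
0 0.2 0.2 0 0.56 0 1; -0.01 0.19 0.2 0 0.57 0 1; -0.03 0.2 0.2 0 0.56 0 1; -0.04 0.19 0.19 0 0.57 0 1; -0.05 0.2 0.19 0 0.56 0 1
end [0.4972 0.132  0.17  ] -31.0
```

Call:
apply_moves(
  plan="0.07 0.2 0.19 0 0.57 0 1; 0.05 0.2 0.19 0 0.57 0 1; 0.04 0.19 0.19 0 0.57 0 1; 0.03 0.2 0.2 0 0.56 0 1; 0.01 0.19 0.2 0 0.57 0 1",
)

```text
time_s: 9.65
eef_pos: [0.4869, 0.0838, 0.2181]
eef_rot: [0.703, -0.703, 0.073, -0.072]
wrist_force: [-0.6, 0.2, 0.5]
opening: 1.0
```

Call:
apply_moves(
  plan="0 0.2 0.2 0 0.56 0 1; -0.01 0.19 0.2 0 0.57 0 1; -0.03 0.2 0.2 0 0.56 0 1; -0.04 0.19 0.19 0 0.57 0 1; -0.05 0.2 0.19 0 0.56 0 1",
)

```text
time_s: 10.15
eef_pos: [0.497, 0.1325, 0.1691]
eef_rot: [-0.681, 0.681, -0.19, 0.19]
wrist_force: [-0.4, 1.0, -0.2]
opening: 0.999
```

Run:
```python
from h import *
p,y,o,M=state(); print(p,y)
snap('wrist','w3.png')
print([(np.round(d['point'],3),round(d['score'],2)) for d in ctrl.recognise('wrist','tin_1')])
print(proj('wrist',[.497,.132,.102]))
```

```text
[0.49704625 0.1324648  0.16914171] -31.149641333876158
[(array([0.503, 0.009, 0.069]), 0.83), (array([0.484, 0.07 , 0.106]), 0.65), (array([0.502, 0.134, 0.104]), 0.59), (array([0.587, 0.104, 0.029]), 0.39)]
[264.21796965 209.90289469]
```

View pics/w3.png

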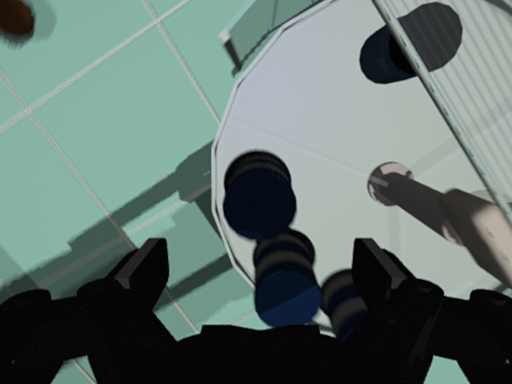

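Run:
```python
from h import *
plan([.498,.134,.071],-31,5,1)
```

```text
from [0.496  0.1328 0.1681] -31.0 t 10.25 op 1.0 F [ 0.03 -0.59 -0.71] downness [-0.003  0.    -1.   ]
0 0.39 0.01 0 0 0 1; 0.01 0.39 0.01 0 0 0 1; 0 0.39 0.01 0 0 0 1; 0.01 0.39 0.01 0 0 0 1; 0 0.38 0 0 0.01 0 1
end [0.4979 0.134  0.0711] -31.0
```

Call:
apply_moves(
  plan="0 0.39 0.01 0 0 0 1; 0.01 0.39 0.01 0 0 0 1; 0 0.39 0.01 0 0 0 1; 0.01 0.39 0.01 0 0 0 1; 0 0.38 0 0 0 0 1",
)

```text
time_s: 10.75
eef_pos: [0.4991, 0.1327, 0.0725]
eef_rot: [-0.682, 0.682, -0.188, 0.188]
wrist_force: [0.6, -0.5, -0.1]
opening: 1.0
```

Call:
apply_moves(
  plan="0 0 0 0 0 0 0.8; 0 0 0 0 0 0 0.7; 0 0 0 0 0 0 0.65; 0 0 0 0 0 0 0.6; 0 0 0 0 0 0 0.55",
)

```text
time_s: 11.25
eef_pos: [0.4996, 0.1331, 0.0744]
eef_rot: [0.682, -0.681, 0.188, -0.19]
wrist_force: [-1.0, 0.2, 7.7]
opening: 0.597
```

Run:
```python
from h import *
p,y,o,M=state(); print(p,y,o['opening'],o['wrist_force'])
snap('side','s5.png');snap('wrist','w5.png')
im=cv2.imread('pics/s5.png')
a=cv2.resize(im[130:230,190:320],None,fx=4,fy=4,interpolation=cv2.INTER_CUBIC)
cv2.imwrite('pics/s5z.png',a)
```

```text
[0.49963763 0.13311889 0.07443269] -30.994358368538872 0.597278322758154 [-1.0177336   0.16208286  7.65963954]
```

View pics/s5z.png

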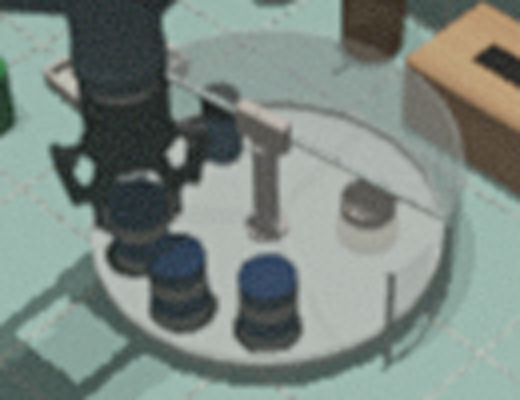

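View pics/w5.png

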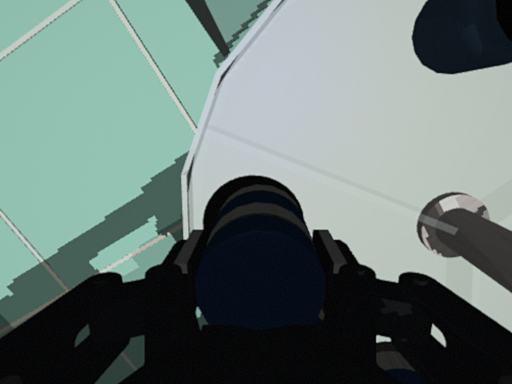

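Call:
apply_moves(
  plan="0 0 0 0 0 0 0.4; 0 -0.15 0 0 0 0 0.4; 0 -0.3 0 0 0 0 0.4; 0 -0.35 0 0 0 0 0.4; 0 -0.2 0 0 0 0 0.4",
)

```text
time_s: 11.85
eef_pos: [0.4993, 0.133, 0.1247]
eef_rot: [0.682, -0.681, 0.188, -0.19]
wrist_force: [0.9, 1.1, -0.3]
opening: 0.592
```

Call:
apply_moves(
  plan="0 0 0 0 0 0 0.4; 0 0 0 0 0 0 0.4; 0 0 0 0 0 0 0.4; 0 0 0 0 0 0 0.4; 0 0 0 0 0 0 0.4",
)

```text
time_s: 12.35
eef_pos: [0.4981, 0.1329, 0.1222]
eef_rot: [-0.681, 0.682, -0.189, 0.189]
wrist_force: [0.5, 0.9, -0.7]
opening: 0.596
```

```bash
cat >> h.py <<'E'
def weigh(n=10):
    W=[];J=[];T=[]
    for i in range(n):
        ctrl.camera('side'); o=ctrl.get_obs(); W.append(o['wrist_force']);J.append(o['joint_efforts']);T.append(o['torque'])
    W=np.array(W); print('F',W.mean(0).round(3),'sd',W.std(0).round(3),'J',np.mean(J,0).round(3),'sd',np.std(J,0).round(3),'T',np.mean(T,0).round(3),'t',o['time_s'],'op',o['opening'],np.round(o['eef_pos'],4))
E
python3 - <<'E'
from h import *
weigh(16)
snap('side','s6.png'); im=cv2.imread('pics/s6.png')
a=cv2.resize(im[130:230,190:320],None,fx=4,fy=4,interpolation=cv2.INTER_CUBIC)
cv2.imwrite('pics/s6z.png',a)
E
```

```text
F [ 0.089  0.167 -0.955] sd [0.54  0.558 0.414] J [-0.0000e+00 -4.0783e+01 -3.0678e+01 -2.0000e-03  3.0000e-03 -0.0000e+00] sd [0.002 0.018 0.027 0.    0.002 0.   ] T [-0.007  0.003  0.007] t 13.15 op 0.5928564502094389 [0.4985 0.1329 0.1228]
```

View pics/s6z.png

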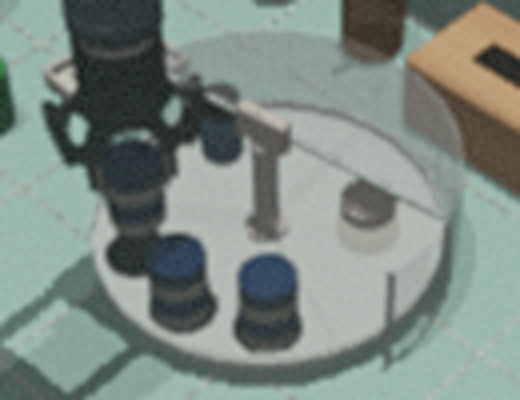

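Call:
apply_moves(
  plan="0 0.3 0 0 0 0 0.4; 0 0.3 0 0 0 0 0.4; 0 0.2 0 0 0 0 0.4; 0 0.1 0 0 0 0 0.4; 0 0.05 0 0 0 0 0.4",
)

```text
time_s: 13.7
eef_pos: [0.4984, 0.133, 0.0749]
eef_rot: [-0.681, 0.681, -0.189, 0.189]
wrist_force: [0.1, 0.6, -0.1]
opening: 0.596
```

Run:
```python
from h import *
weigh(3)
```

```text
F [ 0.074 -0.367 -0.859] sd [0.501 0.251 0.286] J [ 1.2000e-02 -4.2236e+01 -2.8281e+01 -1.0000e-03 -2.7000e-02  0.0000e+00] sd [0.053 0.44  0.311 0.002 0.025 0.   ] T [-0.021  0.021 -0.01 ] t 13.85 op 0.5959197980735662 [0.4988 0.133  0.0756]
```

Call:
apply_moves(
  plan="0 0.03 0 0 0 0 0.4; 0 0 0 0 0 0 0.4; 0 0.01 0 0 0 0 0.4; 0 0 0 0 0 0 0.4; 0 0 0 0 0 0 0.4",
)

```text
time_s: 14.35
eef_pos: [0.4993, 0.1331, 0.0744]
eef_rot: [0.682, -0.681, 0.188, -0.19]
wrist_force: [-1.6, -0.2, 5.9]
opening: 0.592
```

Run:
```python
from h import *
weigh(4)
```

```text
F [-0.596  0.296  5.997] sd [0.143 0.153 0.192] J [ -0.237 -39.209 -26.498  -0.13   -0.471  -0.072] sd [0.001 0.003 0.001 0.    0.    0.   ] T [ 0.05   0.267 -0.083] t 14.55 op 0.5930403114514786 [0.4993 0.1331 0.0744]
```

Call:
apply_moves(
  plan="0 0 0 0 0 0 0.65; 0 0 0 0 0 0 0.8; 0 0 0 0 0 0 1; 0 0 0 0 0 0 1; 0 0 0 0 0 0 1",
)

```text
time_s: 15.05
eef_pos: [0.4984, 0.133, 0.0732]
eef_rot: [-0.681, 0.681, -0.189, 0.189]
wrist_force: [-0.6, -0.4, -0.1]
opening: 1.0
```

Call:
apply_moves(
  plan="0 -0.3 0 0 0 0 1; 0 -0.4 0 0 0 0 1; 0 -0.5 0 0 0 0 1; 0 -0.5 0 0 0 0 1; 0 -0.3 0 0 0 0 1",
)

```text
time_s: 15.55
eef_pos: [0.4993, 0.133, 0.1753]
eef_rot: [0.682, -0.681, 0.188, -0.19]
wrist_force: [0.3, 0.2, -0.1]
opening: 1.001
```

Run:
```python
from h import *
plan([.479,.058,.17],8,10,1)
snap('wrist','w7.png')
```

```text
from [0.4993 0.133  0.1753] -31.0 t 15.55 op 1.0 F [ 0.27  0.22 -0.14] downness [ 0.002  0.    -1.   ]
0.04 0.01 -0.15 0 -0.57 0 1; 0.03 0.01 -0.15 0 -0.57 0 1; 0.02 0.01 -0.15 0 -0.57 0 1; 0.01 0.01 -0.16 0 -0.57 0 1; 0 0.01 -0.16 0 -0.57 0 1
-0.01 0.01 -0.15 0 -0.56 0 1; -0.02 0.01 -0.15 0 -0.57 0 1; -0.03 0.01 -0.16 0 -0.56 0 1; -0.04 0.01 -0.15 0 -0.57 0 1; -0.05 0.02 -0.15 0 -0.56 0 1
end [0.4789 0.0579 0.1698] 8.0
```

View pics/w7.png

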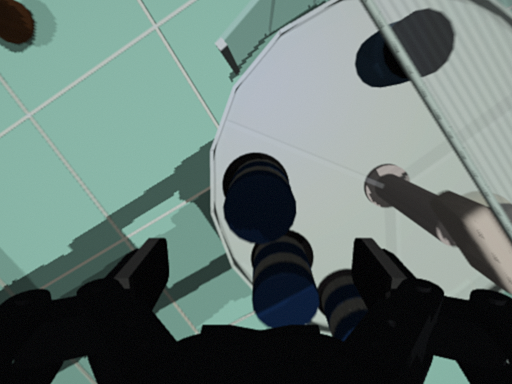

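Call:
apply_moves(
  plan="0.04 0.01 -0.15 0 -0.57 0 1; 0.03 0.01 -0.15 0 -0.57 0 1; 0.02 0.01 -0.15 0 -0.57 0 1; 0.01 0.01 -0.16 0 -0.57 0 1; 0 0.01 -0.16 0 -0.57 0 1",
)

```text
time_s: 16.1
eef_pos: [0.4875, 0.0951, 0.17]
eef_rot: [-0.704, 0.704, -0.07, 0.069]
wrist_force: [0.9, -0.1, 0.3]
opening: 1.0
```

Call:
apply_moves(
  plan="-0.01 0.01 -0.15 0 -0.56 0 1; -0.02 0.01 -0.15 0 -0.57 0 1; -0.03 0.01 -0.16 0 -0.56 0 1; -0.04 0.01 -0.15 0 -0.57 0 1; -0.05 0.02 -0.15 0 -0.56 0 1",
)

```text
time_s: 16.6
eef_pos: [0.4777, 0.0576, 0.1671]
eef_rot: [0.705, -0.705, -0.05, 0.05]
wrist_force: [0.5, 0.1, 0.5]
opening: 1.001
```

Run:
```python
from h import *
p,y,o,M=state();print(p,y)
im=snap('wrist','w8.png')[:,:,::-1].copy()
for q in [(.479,.058,.102),(.498,.133,.102)]:
    pts=[proj('wrist',[q[0]+.026*np.cos(t),q[1]+.026*np.sin(t),q[2]]) for t in np.linspace(0,6.28,40)]
    cv2.polylines(im,[np.int32(pts)],True,(0,0,255),1)
cv2.imwrite('pics/w8z.png',im)
plan([.479,.058,.072],8,5,1)
```

```text
[0.47768165 0.05755178 0.1670911 ] 8.134021287067863
from [0.4774 0.0567 0.1668] 8.3 t 16.65 op 1.0 F [ 0.62 -1.06 -0.56] downness [-0.001 -0.    -1.   ]
0.01 0.38 0 0 0.01 0 1; 0.01 0.38 0.01 0 0.01 0 1; 0.01 0.38 0 0 0.01 0 1; 0 0.38 0.01 0 0.01 0 1; 0.01 0.38 0 0 0 0 1
end [0.4792 0.058  0.0718] 8.0
```

View pics/w8z.png

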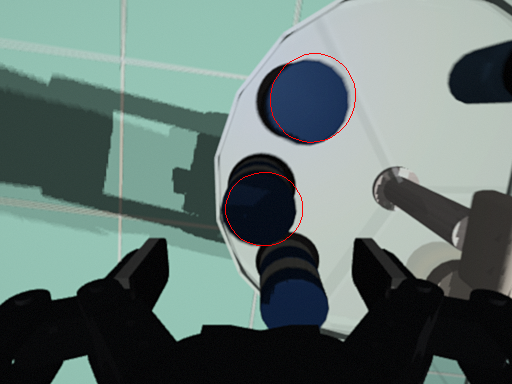

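Call:
apply_moves(
  plan="0.01 0.38 0 0 0 0 1; 0.01 0.38 0 0 0 0 1; 0.01 0.38 0 0 0 0 1; 0 0.38 0 0 0 0 1; 0.01 0.38 0 0 0 0 1",
)

```text
time_s: 17.15
eef_pos: [0.4798, 0.0583, 0.0716]
eef_rot: [0.705, -0.705, -0.049, 0.049]
wrist_force: [0.3, -0.2, 0.2]
opening: 0.994
```

Call:
apply_moves(
  plan="0 0 0 0 0 0 0.8; 0 0 0 0 0 0 0.7; 0 0 0 0 0 0 0.65; 0 0 0 0 0 0 0.5; 0 0 0 0 0 0 0.4",
)

```text
time_s: 17.65
eef_pos: [0.4807, 0.058, 0.0739]
eef_rot: [-0.705, 0.706, 0.05, -0.049]
wrist_force: [-2.0, -0.0, 4.4]
opening: 0.596
```

Call:
apply_moves(
  plan="0 0 0 0 0 0 0.4; 0 -0.15 0 0 0 0 0.4; 0 -0.3 0 0 0 0 0.4; 0 -0.35 0 0 0 0 0.4; 0 -0.2 0 0 0 0 0.4",
)

```text
time_s: 18.15
eef_pos: [0.4808, 0.0581, 0.1243]
eef_rot: [-0.705, 0.706, 0.05, -0.048]
wrist_force: [0.4, -0.8, -2.8]
opening: 0.594
```

Call:
apply_moves(
  plan="0 0 0 0 0 0 0.4; 0 0 0 0 0 0 0.4; 0 0 0 0 0 0 0.4; 0 0 0 0 0 0 0.4; 0 0 0 0 0 0 0.4",
)

```text
time_s: 18.65
eef_pos: [0.4796, 0.0581, 0.1222]
eef_rot: [0.705, -0.705, -0.049, 0.05]
wrist_force: [0.2, 0.3, -2.0]
opening: 0.594
```

Run:
```python
from h import *
weigh(16)
snap('side','s9.png'); im=cv2.imread('pics/s9.png')
a=cv2.resize(im[130:230,190:320],None,fx=4,fy=4,interpolation=cv2.INTER_CUBIC)
cv2.imwrite('pics/s9z.png',a)
```

```text
F [-0.102 -0.059 -2.194] sd [0.413 0.618 0.333] J [-1.0000e-03 -3.7683e+01 -3.1028e+01 -1.0000e-03  2.0000e-03  0.0000e+00] sd [0.002 0.018 0.029 0.    0.002 0.   ] T [-0.005  0.003  0.002] t 19.45 op 0.5946989388368874 [0.4801 0.0581 0.1228]
```

View pics/s9z.png

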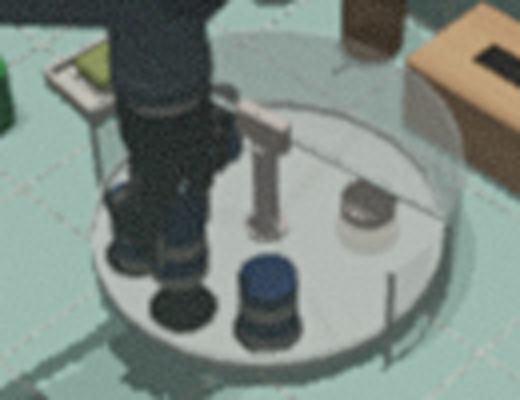

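Call:
apply_moves(
  plan="0 0.3 0 0 0 0 0.4; 0 0.3 0 0 0 0 0.4; 0 0.2 0 0 0 0 0.4; 0 0.1 0 0 0 0 0.4; 0 0.05 0 0 0 0 0.4",
)

```text
time_s: 20.0
eef_pos: [0.4799, 0.0581, 0.0749]
eef_rot: [0.705, -0.705, -0.049, 0.049]
wrist_force: [-0.3, 0.1, -1.8]
opening: 0.598
```

Call:
apply_moves(
  plan="0 0.03 0 0 0 0 0.4; 0 0 0 0 0 0 0.4; 0 0.01 0 0 0 0 0.4; 0 0 0 0 0 0 0.4; 0 0 0 0 0 0 0.4",
)

```text
time_s: 20.5
eef_pos: [0.4805, 0.058, 0.0739]
eef_rot: [-0.705, 0.705, 0.05, -0.049]
wrist_force: [0.2, -1.0, 3.5]
opening: 0.596
```

Run:
```python
from h import *
weigh(2)
```

```text
F [-1.353  0.34   3.842] sd [0.061 0.102 0.436] J [-7.3000e-02 -3.6672e+01 -2.6705e+01  5.8000e-02 -3.7800e-01  2.0000e-02] sd [0.006 0.172 0.105 0.002 0.022 0.   ] T [0.016 0.207 0.005] t 20.6 op 0.5963698221837685 [0.4806 0.058  0.0739]
```

Call:
apply_moves(
  plan="0 0 0 0 0 0 0.65; 0 0 0 0 0 0 0.8; 0 0 0 0 0 0 1; 0 0 0 0 0 0 1; 0 0 0 0 0 0 1",
)

```text
time_s: 21.1
eef_pos: [0.48, 0.0581, 0.0732]
eef_rot: [0.705, -0.705, -0.049, 0.049]
wrist_force: [0.7, 0.1, -0.2]
opening: 0.999
```

Call:
apply_moves(
  plan="0 -0.3 0 0 0 0 1; 0 -0.4 0 0 0 0 1; 0 -0.5 0 0 0 0 1; 0 -0.5 0 0 0 0 1; 0 -0.3 0 0 0 0 1",
)

```text
time_s: 21.6
eef_pos: [0.4809, 0.058, 0.1753]
eef_rot: [-0.705, 0.706, 0.05, -0.048]
wrist_force: [0.6, -0.4, 0.2]
opening: 0.999
```

Run:
```python
from h import *
plan([.513,-.013,.172],45.8,10,1)
```

```text
from [0.4809 0.058  0.1753] 8.0 t 21.6 op 1.0 F [ 0.56 -0.44  0.24] downness [ 0.003 -0.    -1.   ]
0.04 0.01 -0.15 0 -0.55 0 1; 0.03 0.01 -0.15 0 -0.55 0 1; 0.02 0.01 -0.15 0 -0.55 0 1; 0.02 0.01 -0.16 0 -0.55 0 1; 0 0 -0.16 0 -0.55 0 1
-0.01 0.01 -0.16 0 -0.55 0 1; -0.01 0 -0.15 0 -0.55 0 1; -0.03 0.01 -0.15 0 -0.55 0 1; -0.03 0 -0.15 0 -0.55 0 1; -0.05 0.01 -0.15 0 -0.55 0 1
end [ 0.5128 -0.0129  0.1718] 45.8
```

Call:
apply_moves(
  plan="0.04 0.01 -0.15 0 -0.55 0 1; 0.03 0.01 -0.15 0 -0.55 0 1; 0.02 0.01 -0.15 0 -0.55 0 1; 0.02 0.01 -0.16 0 -0.55 0 1; 0 0 -0.16 0 -0.55 0 1",
)

```text
time_s: 22.1
eef_pos: [0.4958, 0.0221, 0.1712]
eef_rot: [0.688, -0.687, -0.165, 0.165]
wrist_force: [0.1, 0.2, 0.9]
opening: 1.004
```

Call:
apply_moves(
  plan="-0.01 0.01 -0.16 0 -0.55 0 1; -0.01 0 -0.15 0 -0.55 0 1; -0.03 0.01 -0.15 0 -0.55 0 1; -0.03 0 -0.15 0 -0.55 0 1; -0.05 0.01 -0.15 0 -0.55 0 1",
)

```text
time_s: 22.6
eef_pos: [0.5121, -0.0131, 0.1697]
eef_rot: [0.651, -0.651, -0.276, 0.276]
wrist_force: [1.0, -0.1, -0.6]
opening: 1.005
```

Run:
```python
from h import *
p,y,o,M=state();print(p,y)
im=snap('wrist','w10.png')[:,:,::-1].copy()
for q in [(.513,-.013,.102),(.4805,.058,.102),(.498,.133,.102)]:
    pts=[proj('wrist',[q[0]+.026*np.cos(t),q[1]+.026*np.sin(t),q[2]]) for t in np.linspace(0,6.28,40)]
    cv2.polylines(im,[np.int32(pts)],True,(0,0,255),1)
cv2.imwrite('pics/w10z.png',im)
plan([.513,-.013,.072],45.8,5,1)
```

```text
[ 0.51205653 -0.01306525  0.16970006] 45.949361143819466
from [ 0.5125 -0.0141  0.1697] 46.1 t 22.65 op 1.0 F [-0.08  0.16  0.18] downness [ 0.    -0.001 -1.   ]
0 0.39 0 0 0.01 0 1; 0.01 0.39 0 0 0.01 0 1; 0 0.39 0 0 0.01 0 1; 0.01 0.39 0 0 0.01 0 1; 0 0.39 0.01 0 0 0 1
end [ 0.5129 -0.013   0.0722] 45.8
```

View pics/w10z.png

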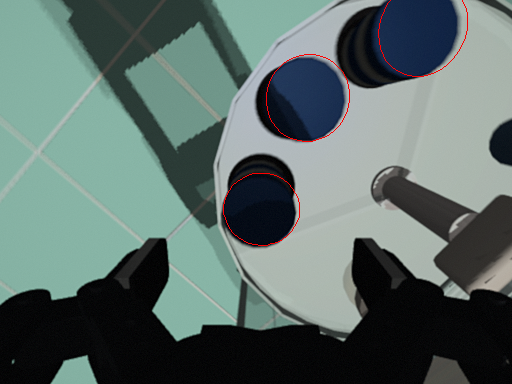

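Left and middle tins stand (lids at about (418,35) and (307,98)), right lid at (260,208) within a few pixels of its prediction (262,209). Descend, grip and lift.

Call:
apply_moves(
  plan="0 0.39 0 0 0 0 1; 0 0.39 0 0 0 0 1; 0 0.39 0 0 0 0 1; 0.01 0.39 0 0 0 0 1; 0 0.39 0 0 0 0 1",
)

```text
time_s: 23.15
eef_pos: [0.5122, -0.0122, 0.0715]
eef_rot: [0.652, -0.652, -0.275, 0.275]
wrist_force: [0.6, -0.2, 0.7]
opening: 1.004
```

Call:
apply_moves(
  plan="0 0 0 0 0 0 0.8; 0 0 0 0 0 0 0.7; 0 0 0 0 0 0 0.65; 0 0 0 0 0 0 0.5; 0 0 0 0 0 0 0.4",
)

```text
time_s: 23.65
eef_pos: [0.5136, -0.0128, 0.0739]
eef_rot: [-0.651, 0.652, 0.276, -0.274]
wrist_force: [-0.5, 0.3, 5.5]
opening: 0.595
```

Call:
apply_moves(
  plan="0 0 0 0 0 0 0.4; 0 -0.15 0 0 0 0 0.4; 0 -0.3 0 0 0 0 0.4; 0 -0.35 0 0 0 0 0.4; 0 -0.2 0 0 0 0 0.4",
)

```text
time_s: 24.15
eef_pos: [0.5128, -0.0125, 0.1238]
eef_rot: [-0.651, 0.652, 0.276, -0.275]
wrist_force: [-0.6, 0.2, -1.4]
opening: 0.596
```

Call:
apply_moves(
  plan="0 0 0 0 0 0 0.4; 0 0 0 0 0 0 0.4; 0 0 0 0 0 0 0.4; 0 0 0 0 0 0 0.4; 0 0 0 0 0 0 0.4",
)

```text
time_s: 24.65
eef_pos: [0.5119, -0.0123, 0.1216]
eef_rot: [0.652, -0.651, -0.275, 0.275]
wrist_force: [-0.5, 0.2, -0.2]
opening: 0.595
```

Run:
```python
from h import *
weigh(16)
snap('side','s11.png'); im=cv2.imread('pics/s11.png')
a=cv2.resize(im[130:230,190:320],None,fx=4,fy=4,interpolation=cv2.INTER_CUBIC)
cv2.imwrite('pics/s11z.png',a)
```

```text
F [ 0.011 -0.109 -1.005] sd [0.398 0.562 0.426] J [-0.0000e+00 -4.0504e+01 -3.0713e+01 -2.0000e-03 -0.0000e+00  0.0000e+00] sd [0.002 0.019 0.029 0.    0.002 0.   ] T [ 0.002 -0.001 -0.008] t 25.45 op 0.5957897500542095 [ 0.5123 -0.0124  0.1223]
```

View pics/s11z.png

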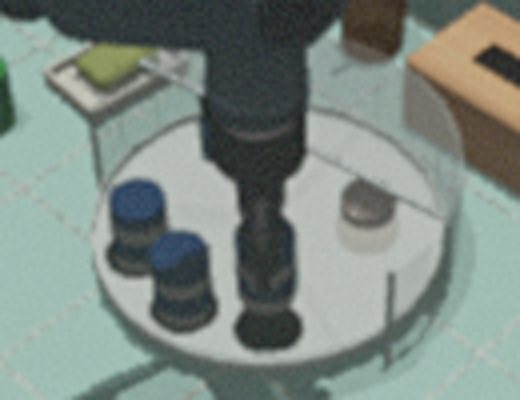

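Call:
apply_moves(
  plan="0 0.3 0 0 0 0 0.4; 0 0.3 0 0 0 0 0.4; 0 0.2 0 0 0 0 0.4; 0 0.1 0 0 0 0 0.4; 0 0.05 0 0 0 0 0.4",
)

```text
time_s: 26.0
eef_pos: [0.5122, -0.0124, 0.0744]
eef_rot: [0.652, -0.651, -0.275, 0.275]
wrist_force: [0.6, -0.5, -0.5]
opening: 0.593
```

Call:
apply_moves(
  plan="0 0.03 0 0 0 0 0.4; 0 0 0 0 0 0 0.4; 0 0.01 0 0 0 0 0.4; 0 0 0 0 0 0 0.4; 0 0 0 0 0 0 0.4",
)

```text
time_s: 26.5
eef_pos: [0.5131, -0.0128, 0.0738]
eef_rot: [-0.651, 0.652, 0.276, -0.275]
wrist_force: [-1.4, -0.4, 6.4]
opening: 0.597
```

Run:
```python
from h import *
weigh(2)
```

```text
F [-1.369 -0.874  5.922] sd [0.044 0.165 0.526] J [ 4.1500e-01 -3.8992e+01 -2.6346e+01  2.9500e-01 -2.9800e-01  3.7000e-02] sd [0.001 0.002 0.001 0.    0.    0.   ] T [-0.145  0.168  0.025] t 26.6 op 0.596463875213224 [ 0.5132 -0.0128  0.0738]
```

Call:
apply_moves(
  plan="0 0 0 0 0 0 0.65; 0 0 0 0 0 0 0.8; 0 0 0 0 0 0 1; 0 0 0 0 0 0 1; 0 0 0 0 0 0 1",
)

```text
time_s: 27.1
eef_pos: [0.5122, -0.0124, 0.0727]
eef_rot: [0.651, -0.651, -0.275, 0.275]
wrist_force: [-0.3, 0.2, -0.2]
opening: 1.002
```

Call:
apply_moves(
  plan="0 -0.3 0 0 0 0 1; 0 -0.4 0 0 0 0 1; 0 -0.5 0 0 0 0 1; 0 -0.5 0 0 0 0 1; 0 -0.3 0 0 0 0 1",
)

```text
time_s: 27.6
eef_pos: [0.5131, -0.0126, 0.1748]
eef_rot: [-0.651, 0.652, 0.276, -0.274]
wrist_force: [0.2, 0.1, -0.2]
opening: 1.002
```

Run:
```python
from h import *
plan([.4805,.058,.172],8,10,1)
```

```text
from [ 0.5131 -0.0126  0.1748] 45.8 t 27.6 op 1.0 F [ 0.17  0.07 -0.15] downness [ 0.002 -0.001 -1.   ]
0.06 0.01 0.15 0 0.55 0 1; 0.05 0.01 0.15 0 0.55 0 1; 0.04 0 0.15 0 0.55 0 1; 0.02 0.01 0.15 0 0.55 0 1; 0.02 0 0.15 0 0.55 0 1
0 0.01 0.16 0 0.55 0 1; -0.01 0 0.15 0 0.55 0 1; -0.01 0.01 0.16 0 0.55 0 1; -0.03 0 0.15 0 0.55 0 1; -0.03 0.01 0.15 0 0.55 0 1
end [0.4806 0.0579 0.1718] 8.0
```

Call:
apply_moves(
  plan="0.06 0.01 0.15 0 0.55 0 1; 0.05 0.01 0.15 0 0.55 0 1; 0.04 0 0.15 0 0.55 0 1; 0.02 0.01 0.15 0 0.55 0 1; 0.02 0 0.15 0 0.55 0 1",
)

```text
time_s: 28.1
eef_pos: [0.4961, 0.0233, 0.1711]
eef_rot: [0.688, -0.688, -0.163, 0.164]
wrist_force: [0.0, -0.8, 0.2]
opening: 0.997
```

Call:
apply_moves(
  plan="0 0.01 0.16 0 0.55 0 1; -0.01 0 0.15 0 0.55 0 1; -0.01 0.01 0.16 0 0.55 0 1; -0.03 0 0.15 0 0.55 0 1; -0.03 0.01 0.15 0 0.55 0 1",
)

```text
time_s: 28.6
eef_pos: [0.4796, 0.0584, 0.1697]
eef_rot: [0.705, -0.705, -0.048, 0.048]
wrist_force: [-0.5, 0.8, 0.8]
opening: 1.001
```

Run:
```python
from h import *
plan([.4805,.058,.072],8,5,1)
```

```text
from [0.4796 0.0584 0.1697] 7.8 t 28.6 op 1.0 F [-0.51  0.84  0.78] downness [-0.  0. -1.]
0 0.39 0 0 -0.01 0 1; 0 0.39 0 0 0 0 1; 0.01 0.39 0 0 -0.01 0 1; 0 0.39 -0.01 0 0 0 1; 0.01 0.39 0 0 -0.01 0 1
end [0.4807 0.0581 0.0722] 8.0
```

Call:
apply_moves(
  plan="0 0.39 0 0 0 0 1; 0 0.39 0 0 0 0 1; 0.01 0.39 0 0 0 0 1; 0 0.39 0 0 0 0 1; 0.01 0.39 0 0 0 0 1",
)

```text
time_s: 29.1
eef_pos: [0.4808, 0.0583, 0.0715]
eef_rot: [-0.705, 0.705, 0.049, -0.049]
wrist_force: [0.4, 0.1, 0.5]
opening: 0.996
```

Call:
apply_moves(
  plan="0 0 0 0 0 0 0.8; 0 0 0 0 0 0 0.7; 0 0 0 0 0 0 0.65; 0 0 0 0 0 0 0.5; 0 0 0 0 0 0 0.4",
)

```text
time_s: 29.6
eef_pos: [0.4817, 0.0581, 0.0737]
eef_rot: [-0.705, 0.706, 0.05, -0.048]
wrist_force: [-1.3, -0.8, 6.0]
opening: 0.595
```

Call:
apply_moves(
  plan="0 0 0 0 0 0 0.4; 0 -0.2 0 0 0 0 0.4; 0 -0.4 0 0 0 0 0.4; 0 -0.5 0 0 0 0 0.4; 0 -0.5 0 0 0 0 0.4",
)

```text
time_s: 30.1
eef_pos: [0.4805, 0.0583, 0.1535]
eef_rot: [0.705, -0.705, -0.049, 0.049]
wrist_force: [0.6, -0.3, -2.9]
opening: 0.595
```

Call:
apply_moves(
  plan="0 -0.6 0 0 0 0 0.4; 0 -0.6 0 0 0 0 0.4; 0 -0.6 0 0 0 0 0.4; 0 -0.5 0 0 0 0 0.4; 0 -0.3 0 0 0 0 0.4",
)

```text
time_s: 30.6
eef_pos: [0.4814, 0.0583, 0.2854]
eef_rot: [-0.705, 0.706, 0.051, -0.048]
wrist_force: [0.6, -0.7, -2.8]
opening: 0.596
```

Call:
apply_moves(
  plan="0 -0.1 0 0 0 0 0.4; 0 0 0 0 0 0 0.4; 0 0 0 0 0 0 0.4; 0 0 0 0 0 0 0.4; 0 0 0 0 0 0 0.4",
)

```text
time_s: 31.1
eef_pos: [0.4803, 0.0583, 0.2863]
eef_rot: [0.706, -0.705, -0.049, 0.05]
wrist_force: [0.6, 0.9, -1.8]
opening: 0.592
```

Run:
```python
from h import *
weigh(10)
snap('wrist','w12.png')
for c in ('side','wrist'): print(c,[(np.round(d['point'],3),round(d['score'],2)) for d in ctrl.recognise(c,'tin_1')])
snap('side','s12.png'); im=cv2.imread('pics/s12.png')
a=cv2.resize(im[90:230,180:330],None,fx=4,fy=4,interpolation=cv2.INTER_CUBIC)
cv2.imwrite('pics/s12z.png',a)
for q in ([.494,.132,.03],[.5145,-.0142,.03],[.4985,.133,.102],[.513,-.0128,.102]): print((proj('side',q)-[180,90])*4)
```

```text
F [-0.    -0.212 -2.208] sd [0.429 0.566 0.587] J [ 0.0000e+00 -3.3952e+01 -3.7299e+01 -5.0000e-03  3.0000e-03 -0.0000e+00] sd [0.004 0.029 0.029 0.    0.004 0.   ] T [0.017 0.008 0.022] t 31.6 op 0.5959793531830437 [0.4808 0.0583 0.2873]
side [(array([0.519, 0.378, 0.053]), 0.79), (array([0.488, 0.117, 0.09 ]), 0.71), (array([0.479, 0.042, 0.291]), 0.64), (array([ 0.505, -0.024,  0.087]), 0.55)]
wrist [(array([0.477, 0.067, 0.314]), 0.78)]
[178.85730216 410.99397243]
[309.12540726 484.72286656]
[175.22941151 352.12581651]
[304.71361412 429.5548251 ]
```

View pics/s12z.png

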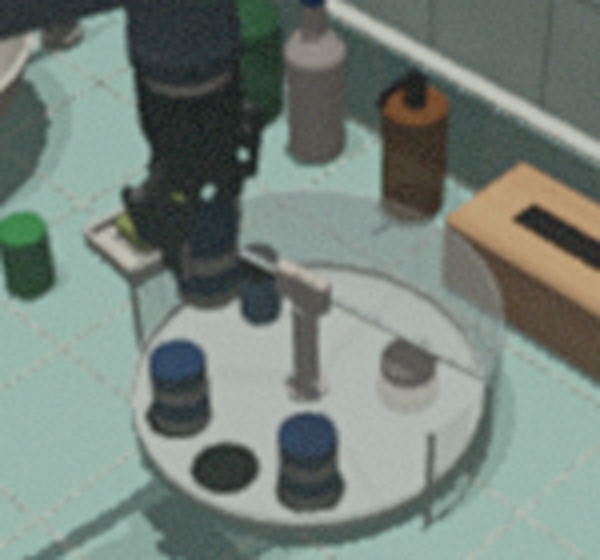

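View pics/w12.png

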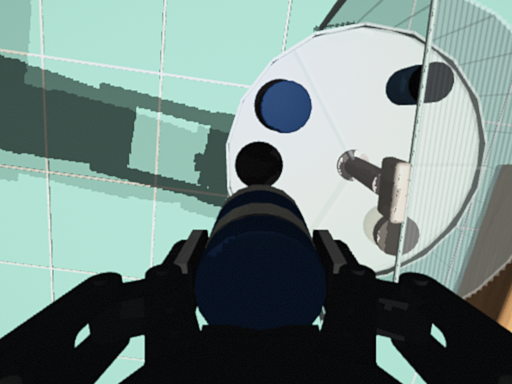

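Run:
```python
from bench import ctrl
print(ctrl.hand_in())
```

```text
the job is handed in; nothing more can be done
None
```

I turned the tray one click anticlockwise by the white knob, so the tins' bay faced the front. I then hefted the tins left, middle and right. The middle one is clearly the heaviest, and I handed in while holding it about 244 mm above the counter, at 31.6 s of the 64 s.

| Tin | Wrist force, averaged | Weight, approx. |
|---|---|---|
| Left | 0.96 N | 97 g |
| Middle | 2.19 N (2.21 N on the final lift) | 224 g |
| Right | 1.0 N | 102 g |

- **Last pictures:** the left and right tins stand upright on their pads with the fingers clear of them. The tray and knob sit at the front click, and the jar and lotion bottle are upright. I did not measure how far the two tins are from their pad centres after setting them down. The left one was within about 5 mm when gripped.
- **Disagreements:** the wrist camera, the recogniser and the positions worked out from the knob differed by up to about 5 mm, more for the side camera on the tins. All of it fell within the gripper's clearance.

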